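Check two petits fours under the fixed thermometer, then cover the tin

ROBOT

A 6-joint arm with a two-finger parallel gripper is mounted at the origin on the work surface. World frame = base frame: x ahead of the robot, y to its left, z up, the work surface at z = 0. Lengths are in m, angles in degrees, forces in N, time in s.
With the tool pointing down it reaches from about 0.4 to 0.825 m from the base axis. Payload 7 kg.
Tool frame: the origin (TCP) lies between the finger pads; the fingertips stand 25 mm ahead of it and the grasp point (between the pads) lies 6 mm ahead of it (r.tips_ahead is the distance from the TCP to the fingertips, in m); z points along the fingers, y is the line along which they close (so a half turn about z gives the same grasp; the last joint's range is limited). The gripper opens to 88 mm and grips with 3 to 60 N. Pads are 19 mm wide; open, the fingers measure 130 mm over their backs; the gripper's body (78 mm by 193 mm) begins 47 mm behind the grasp point.
Start: joints at [-53.566, 20.546, 0.682, 0, -70.136, -16.507], TCP at [0.23, -0.635, 0.252] pointing down, gripper open.
Joint ranges: [-176.03, 176.03], [-82.01, 121.73], [-58.28, 71.71], [-173.87, 95.51], [-174.79, -0.11], [-173.66, 173.66]. Speed limits (degrees/s): [136.94, 136.94, 172.46, 180, 180, 180].

INTERFACE

Orientations are given as [roll, pitch, yaw] about the fixed x, y, z axes, in that order (R = Rz(yaw) Ry(pitch) Rx(roll)).
In Python, from plant import r gives the robot as it stands. The module is installed in compiled form; this text tells all that it offers.
- The arm moves only by the tool move_arm, never from a script. Its argument "targets" is text: rows parted by semicolons, each of 5 numbers parted by spaces: the closure, from 0 (fully open) to 1 (shut), then the shift along the tool's x, y, z in m, then the turn about the tool's z in rad. In form: hand tx ty tz roll; .... A call has 1 to 12 rows; each row shifts and turns the commanded pose from where the row before left it, along the tool's axes as they then stand; what a row does not reach is not made up. A row lasts 1/12 s, in which the tool goes at most 41.7 mm and 7.16 degrees, less where a joint would pass 70% of its speed; a pose out of reach is approached as far as the arm can. A call with a gripper value outside its range is refused whole. The fingers move at their own pace and stop on an object; the grip force is fixed at half the most. Time passes only in rows, so rows that do not move let the fingers close. It gives the time, the measured TCP pose, the force, the opening and the grip force at its end, in the units of the state.
- r.get_obs(): the state, without advancing time (a new reading comes with each control period).
- r.capture(name): name is "scene" or "top" or "wrist"; returns the picture (480x640x3 uint8, blue, green, red); there is no depth.
- r.camera_info(name): a dict with "fx", "fy", "cx", "cy" (pixels), "k1" (the pictures are not rectified: a ray, as slopes to the right and down, at radius r is drawn at 1 + k1 r^2 times it, then the intrinsics apply), "xyz" and "orientation" of the camera in the world. Camera axes: x right, y down, z forward; pixel columns grow to the right and rows downward; lengths in m; the calibration is good to about 2 mm. A picture is of the moment at which its call begins: read the wrist's pose just before it. camera_info takes no time and is no camera call; for the wrist camera it gives the pose at the moment of the call.
- r.sign_off(): hands the job in; it is judged then, once.
The state is a dict: "clock": time; "joints": joint angles; "qd": joint speeds; "joint_torque": joint torques, N m; "eef_pos": TCP position; "tcp_rot": TCP orientation; "contact_force": force on the tool from outside, world axes, zero at the start; "moment": the same for the moment, N m; "grip_width": finger opening in m; "grasp_force": force on a finger pad.
Only numpy, scipy, OpenCV 4.12 (cv2) and the standard library are available. Lean on these libraries where they do the work, as an engineer would, in place of code of your own. Each camera call takes 0.05 s, during which the arm holds its last target. There are 200 camera calls.

TASK

Push the sliding carrier so that the fixed thermometer's pointer stands over the centre of the red cake and leave it still there for two seconds for a reading, then do the same with the blue cake. After that push the carrier to its stop at the loading end (the left) and gently set the white lid on the tin so that it sits seated and level. Do not bump the thermometer, and leave the other things on the counter where they are.

Things in the scene. Friction and masses are not known exactly. Their poses are not given: they have to be found in the camera images.
- stage: fixed grey base of a hand-pushed x-y slide table, 170 x 430 mm; origin on the work surface; its x axis runs across the base (away from the robot, roughly world +x) and its y axis along it (roughly to the robot's left); the two slides run along exactly these axes
- saddle (a joint): lower slide (dark plate), moves along the stage's +y; 0 = stop at the thermometer end, 0.19 m = stop at the loading end (left); slides with about 2.5 N friction and stays where it is left
- carrier (a joint): upper slide (white plate 125 x 255 mm, top 52 mm above the work surface), rides on the saddle and moves along the stage's +x, from -0.045 to 0.045 m; same friction
- pocket (a point): centre of the floor of the orange-walled square push pocket on the white carrier plate, 150 mm from the tin's axis towards the loading end; 60 x 60 mm inside, walls 5 mm thick and 25 mm high, sides parallel to the stage's axes; floor 52 mm above the work surface. Closed fingertips put into it can push the carrier any way
- tin: open round copper tin on the carrier, outer diameter 104 mm, inner 98 mm, 30 mm high, rim 82 mm above the work surface; origin at the centre of its underside, z up; it holds seven small iced cakes of 29 mm diameter: one in the middle, six around it
- red_cake (a point): centre of the top of the red cake in the tin (white dot), 32 mm from the tin's axis, 75 mm above the work surface
- blue_cake (a point): centre of the top of the blue cake in the tin (white dot), 32 mm from the tin's axis, 75 mm above the work surface
- probe: fixed thermometer stand: post on the far right side, 165 mm from the pointer along its own x axis, with a steel arm (238 to 252 mm above the work surface) reaching towards the robot and carrying a grey head (30 mm diameter, 150 to 235 mm up) with a thin steel pointer down from it; origin on the work surface right under the pointer
- probe_tip (a point): lower end of the pointer (6 mm thick), 88 mm above the work surface, 6 mm above the tin's rim
- lid: loose round white enamel lid, 112 mm diameter, 160 g; origin at the centre of its underside, z up: below is a tapered plug (84 mm diameter at the bottom, 94 mm at 5 mm up), then a disc 5 to 9 mm above the origin that rests on the tin's rim, then an upright round dark wooden knob 24 mm in diameter, 9 to 37 mm above the origin. Seated, its origin is 25 mm above the tin's origin
- jar: bystander: amber jar, 64 mm diameter, 100 mm high; origin under its centre
- mug: bystander: white mug, 76 mm diameter, 85 mm high; origin under its centre
- card: bystander: blank price card 76 mm high on a wooden foot 35 x 70 mm; origin under its centre
- spatula: bystander: spatula, 240 mm long, lying flat on the work surface
- loaf: bystander: loaf on a dark wooden board 150 x 240 mm, 78 mm high; origin under its centre
- cakestand: bystander: small white cake stand, 110 mm diameter, 90 mm high; origin under its centre
Not all that is in view belongs to the job. Several things look just like the lid: the one meant starts farthest from the robot's base.

How it is judged:
By the outcome, as a careful person would: the job done as asked, in the order asked, and still so for the second after the job is handed in, with the robot touching nothing.
It also fails if it takes over 72 s, if anything falls off the work surface, if the arm or the gripper's body presses on something with over 40 N, if the wrist force passes 120 N, or if a joint passes its speed limit or range.

## Working session

There is one attempt and no reset: what is moved stays moved. The work goes in short steps, Python scripts to look and compute and a tool call to move; the robot and the scene stay as the last step left them, time stands still between calls to the robot, and variables do not carry over. Pictures are saved under pics/ and viewed, at most 10 in all, crops included, and the job is handed in when it is done.

Besides the shell and the picture viewer there is one more tool, called in YAML: its name, and indented under it one key for each argument. move_arm: Moves the arm, as the interface text tells. Its arguments: {"type":"object","properties":{"targets":{"type":"string"}},"required":["targets"]}

```bash
mkdir -p pics; cat > h.py <<'E'
import numpy as np, cv2
from scipy.spatial.transform import Rotation as R
from plant import r
def cam(n):
    return r.camera_info(n)
def rot(c):
    o=np.array(c["orientation"],float)
    return R.from_euler('xyz',o,degrees=True).as_matrix() if o.size==3 else o.reshape(3,3)
def ray(c,u,v):
    xd,yd=(u-c["cx"])/c["fx"],(v-c["cy"])/c["fy"]
    x,y=xd,yd
    for _ in range(30):
        f=1+c["k1"]*(x*x+y*y); x,y=xd/f,yd/f
    return np.array(c["xyz"]),rot(c)@np.array([x,y,1.])
def onz(c,u,v,z):
    p,d=ray(c,u,v); return p+d*(z-p[2])/d[2]
def proj(c,P):
    q=rot(c).T@(np.array(P)-np.array(c["xyz"])); x,y=q[0]/q[2],q[1]/q[2]; f=1+c["k1"]*(x*x+y*y)
    return c["fx"]*x*f+c["cx"],c["fy"]*y*f+c["cy"]
def tri(obs):
    A=np.zeros((3,3));b=np.zeros(3);L=[]
    for c,u,v in obs:
        p,d=ray(c,u,v);d=d/np.linalg.norm(d);M=np.eye(3)-np.outer(d,d);A+=M;b+=M@p;L.append((p,d))
    X=np.linalg.solve(A,b); return X,[np.linalg.norm(np.cross(X-p,d)) for p,d in L]
E
python3 - <<'E'
from h import *
for n in("scene","top","wrist"):
    c=cam(n);print(n,c);cv2.imwrite(f"pics/{n}0.png",r.capture(n))
o=r.get_obs();print({k:o[k] for k in("clock","eef_pos","tcp_rot","contact_force","grip_width")},r.tips_ahead)
E
```

```text
scene {'fx': 547.9232259788846, 'fy': 547.9232259788846, 'cx': 322.9803984903734, 'cy': 233.35197118396343, 'k1': -0.08582774983691445, 'xyz': array([1.41956479, 0.29174694, 1.07079462]), 'orientation': array([-135.95894743,    1.08563539,  106.02421514])}
top {'fx': 595.0918896566459, 'fy': 595.0918896566459, 'cx': 322.5564801669856, 'cy': 246.8055009699554, 'k1': -0.19586825632405053, 'xyz': array([ 0.21292569, -0.01627116,  1.74301287]), 'orientation': array([-170.49286585,    0.79654928,  -88.48027546])}
wrist {'fx': 334.24363615258414, 'fy': 334.24363615258414, 'cx': 320.4051331386326, 'cy': 241.7554025004828, 'k1': 0.015388007867631216, 'xyz': array([ 0.16601493, -0.65684879,  0.38356619]), 'orientation': array([ 1.65208038e+02, -8.09616254e-02,  1.09850918e+02])}
{'clock': 0.15, 'eef_pos': array([ 0.22989964, -0.634262  ,  0.25083887]), 'tcp_rot': array([ 1.79924564e+02, -9.09199159e-03, -1.60078676e+02]), 'contact_force': array([ 0.6834013 , -0.4958801 ,  0.02637632]), 'grip_width': 0.08765059527594558} 0.025
```

View pics/scene0.png

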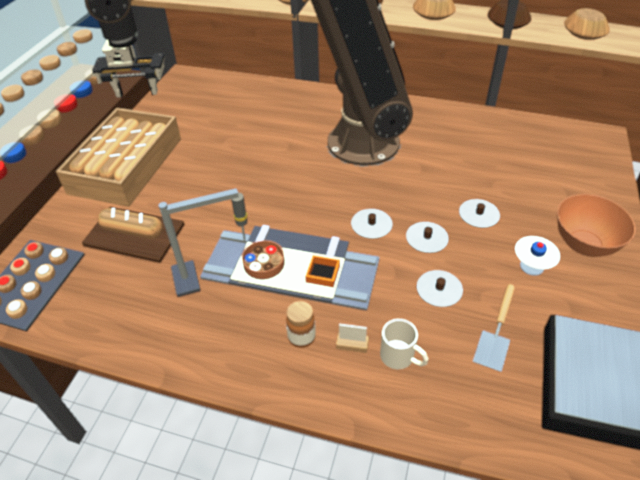

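View pics/top0.png

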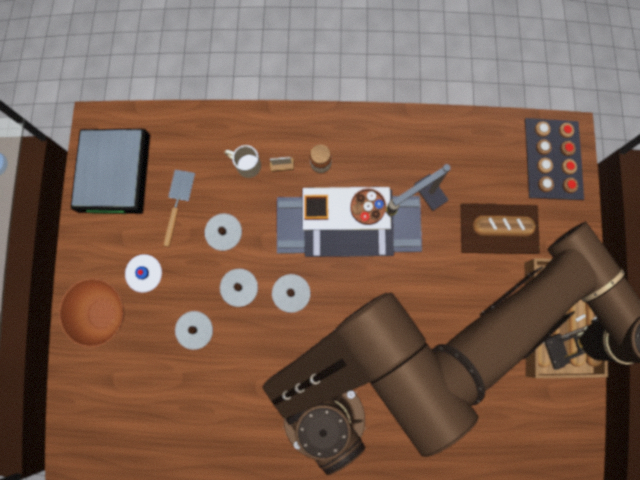

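Four things look like the lid: in top, (223,232), (239,288), (291,293) and (194,330); in scene, the same order, (440,288), (427,236), (372,222) and (480,212). I'll work out their distances from the base and enlarge.

```bash
python3 - <<'E'
from h import *
T=cam("top");S=cam("scene")
for a,b in [((222,231),(440,284)),((238.5,287.5),(428,233)),((291,293),(372,219)),((194,330),(480,209))]:
    X,e=tri([(T,*a),(S,*b)]);print(a,X.round(3),np.round(e,4),np.hypot(X[0],X[1]).round(3))
t=cv2.imread("pics/top0.png")[150:290,200:460];s=cv2.imread("pics/scene0.png")[185:310,195:475]
cv2.imwrite("pics/c1.png",cv2.resize(t,None,fx=3,fy=3,interpolation=cv2.INTER_CUBIC))
cv2.imwrite("pics/c2.png",cv2.resize(s,None,fx=2.8,fy=2.8,interpolation=cv2.INTER_CUBIC))
E
```

```text
(222, 231) [0.541 0.316 0.021] [0.0005 0.0005] 0.626
(238.5, 287.5) [0.374 0.26  0.019] [0.0021 0.0021] 0.456
(291, 293) [0.362 0.105 0.021] [0.0016 0.0016] 0.377
(194, 330) [0.246 0.386 0.02 ] [0.0027 0.0027] 0.458
```

View pics/c1.png

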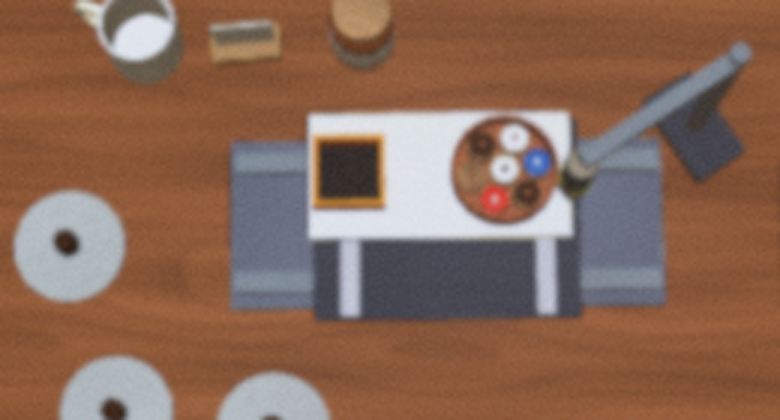

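View pics/c2.png

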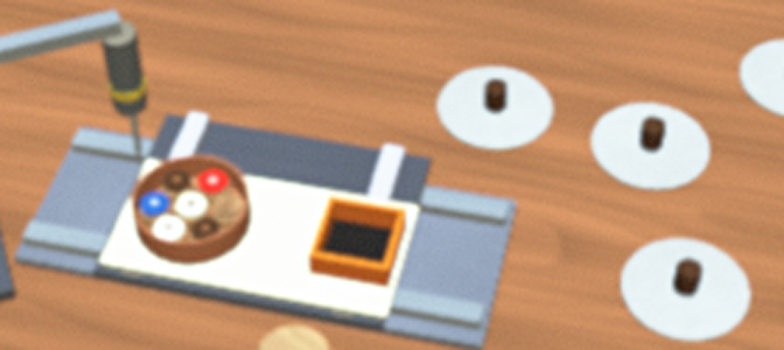

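Crops: c1 shows pocket centre at about (350,171), tin (505,169), red (495,200), blue (538,162), and the pointer hidden under the head at about (575,185). In c2 the pointer tip is at (139,157), red (212,181), blue (155,203), and the lid meant at (687,278). It is 0.626 m from the base and the others are 0.46 m or less.

```bash
python3 - <<'E'
from h import *
T=cam("top");S=cam("scene")
t=lambda u,v:(T,200+u/3,150+v/3)
s=lambda u,v:(S,195+u/2.8,185+v/2.8)
for n,a,b,z in [("red",(495,199),(212,181),.075),("blue",(538,161),(155,203),.075),("mid",(505,167),(191,205),.075),("pocket",(349,171),(357,240),.052),("lidknob",(66,242),(688,265),.037),("tinrim",(504,169),(191,203),.082)]:
    X,e=tri([t(*a),s(*b)]);print(n,X.round(4),np.round(e,4),'top@z',onz(*t(*a),z).round(4),'scene@z',onz(*s(*b),z).round(4))
print("tip",onz(*s(139,157),.088).round(4), "head bottom scene",onz(*s(130,110),.15).round(4), "head bottom top",onz(*t(576,194),.15),"arm end top",onz(*t(580,170),.252),"armend scene",onz(*s(120,18),.252))
c=[onz(*t(u,v),.03) for u,v in [(231,142),(661,140),(664,303),(231,308)]];print(np.round(c,4))
for u,v in [(308,112),(572,111),(574,236),(308,240)]: print(onz(*t(u,v),.052).round(4))
print([onz(*t(u,v),.077).round(4) for u,v in [(314,136),(384,136),(384,207),(314,207)]])
E
```

```text
red [ 0.5835 -0.104   0.0716] [0.0013 0.0013] top@z [ 0.5831 -0.105   0.075 ] scene@z [ 0.5861 -0.1014  0.075 ]
blue [ 0.6215 -0.1441  0.072 ] [0.0021 0.0021] top@z [ 0.6215 -0.1459  0.075 ] scene@z [ 0.6235 -0.1407  0.075 ]
mid [ 0.615  -0.1127  0.0715] [0.0018 0.0018] top@z [ 0.6148 -0.1142  0.075 ] scene@z [ 0.6174 -0.1095  0.075 ]
pocket [0.6095 0.0368 0.0642] [0.0012 0.0012] top@z [0.6127 0.036  0.052 ] scene@z [0.5994 0.0349 0.052 ]
lidknob [0.5391 0.3143 0.0352] [0.0016 0.0016] top@z [0.5389 0.3123 0.037 ] scene@z [0.5402 0.3158 0.037 ]
tinrim [ 0.6131 -0.1125  0.0721] [0.001 0.001] top@z [ 0.6111 -0.1129  0.082 ] scene@z [ 0.6209 -0.1075  0.082 ]
tip [ 0.5867 -0.1686  0.088 ] head bottom scene [ 0.5898 -0.1676  0.15  ] head bottom top [ 0.57303931 -0.17517936  0.15      ] arm end top [ 0.57117951 -0.16835589  0.252     ] armend scene [ 0.58562754 -0.16424633  0.252     ]
[[ 0.6448  0.1544  0.03  ]
 [ 0.6573 -0.2716  0.03  ]
 [ 0.4937 -0.274   0.03  ]
 [ 0.4785  0.1477  0.03  ]]
[0.6711 0.0779 0.052 ]
[ 0.6785 -0.1807  0.052 ]
[ 0.5536 -0.1832  0.052 ]
[0.5434 0.0737 0.052 ]
[array([0.6406, 0.0699, 0.077 ]), array([0.6421, 0.0026, 0.077 ]), array([0.5723, 0.0008, 0.077 ]), array([0.5707, 0.0677, 0.077 ])]
```

move_arm:
  targets: "0 0 0 -0.033 0; 0 0 0 -0.033 0; 0 0 0 -0.033 0; 0 -0.0227 0.0222 0 0; 0 -0.0227 0.0222 0 0; 0 -0.0227 0.0222 0 0; 0 -0.0227 0.0222 0 0; 0 -0.0227 0.0222 0 0; 0 -0.0227 0.0222 0 0; 0 -0.0227 0.0222 0 0; 0 -0.0227 0.0222 0 0; 0 -0.0227 0.0222 0 0"

```text
clock: 1.15
eef_pos: [0.3542, -0.3756, 0.3505]
tcp_rot: [180.0, 0.0, -160.1]
contact_force: [1.5, -0.4, -0.8]
grip_width: 0.0875
grasp_force: 0.0
```

move_arm:
  targets: "0 -0.0227 0.0222 0 0; 0 -0.0227 0.0222 0 0; 0 -0.0227 0.0222 0 0; 0 -0.0227 0.0222 0 0; 0 -0.0227 0.0222 0 0; 0 -0.0227 0.0222 0 0; 0 -0.0227 0.0222 0 0; 0 -0.0227 0.0222 0 0; 0 -0.0227 0.0222 0 0; 0 -0.0227 0.0222 0 0; 0 -0.0227 0.0222 0 0; 0 -0.0227 0.0222 0 0"

```text
clock: 2.15
eef_pos: [0.5195, -0.0322, 0.3506]
tcp_rot: [180.0, 0.0, -160.1]
contact_force: [0.4, -0.8, 1.0]
grip_width: 0.088
grasp_force: 0.0
```

move_arm:
  targets: "1 -0.0227 0.0222 0 0; 1 -0.0227 0.0222 0 0; 1 -0.0227 0.0222 0 0; 1 0 0 0 0; 1 0 0 0 0"

```text
clock: 2.57
eef_pos: [0.5609, 0.0535, 0.3495]
tcp_rot: [180.0, -0.1, -159.9]
contact_force: [-0.4, -0.1, 0.2]
grip_width: 0.0602
grasp_force: 0.0
```

```bash
python3 - <<'E'
from h import *
import pickle
o=r.get_obs();print(o["joints"].round(1),o["eef_pos"],o["tcp_rot"],o["grip_width"],o["clock"])
c=cam("wrist");im=r.capture("wrist");cv2.imwrite("pics/w1.png",im);pickle.dump(c,open("w1.pkl","wb"))
for n,P in dict(tip=(.5867,-.1686,.088),red=(.584,-.104,.075),blue=(.6215,-.144,.075),pocket=(.61,.037,.052)).items(): print(n,np.round(proj(c,P)))
E
```

```text
[ 25.3   7.3  -4.3  -0.  -78.5 -95.3] [0.56087029 0.05347933 0.34953224] [ 1.79997030e+02 -1.07410278e-01 -1.59948027e+02] 0.06023553576627602 2.5667
tip [130. 168.]
red [190. 184.]
blue [150. 202.]
pocket [296. 238.]
```

View pics/w1.png

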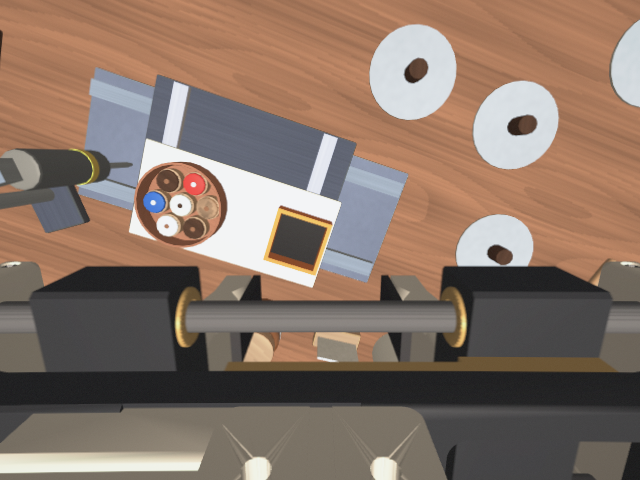

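w1 shows the pointer tip at (132,165), red dot (193,184), blue dot (153,202), middle dot (180,205), pocket centre about (300,240). All are within a few pixels of the predictions.

```bash
python3 - <<'E'
from h import *
import pickle
c=pickle.load(open("w1.pkl","rb"));im=cv2.imread("pics/w1.png").astype(int)
def blob(m,box):
    x0,y0,x1,y1=box;ys,xs=np.nonzero(m[y0:y1,x0:x1]);return xs.mean()+x0,ys.mean()+y0,len(xs)
b,g,rr=im[...,0],im[...,1],im[...,2]
white=(im.min(2)>170)
for n,box in [("red",(187,178,199,190)),("blue",(147,196,159,208)),("mid",(174,199,186,211))]:
    u,v,k=blob(white,box);print(n,u,v,k,onz(c,u,v,.075).round(4))
red=(rr>150)&(g<110)&(b<110);blue=(b>140)&(rr<110)
for n,m in(("red",red),("blue",blue)):
    u,v,k=blob(m,(120,150,240,250));print(n,"disc",u,v,k,onz(c,u,v,.075).round(4))
orange=((rr>150)&(g>90)&(b<90)).astype(np.uint8);orange[:195]=0;orange[280:]=0;orange[:,:262]=0;orange[:,340:]=0
ys,xs=np.nonzero(orange);rc=cv2.minAreaRect(np.c_[xs,ys].astype(np.float32));print(rc,onz(c,*rc[0],.077).round(4), [onz(c,*p,.077).round(4) for p in cv2.boxPoints(rc)])
print("tip",onz(c,132,165,.088).round(4))
S=cam("scene");print(tri([(c,132,165),(S,244.6,241.1)]))
o=cv2.resize(im[140:190,90:190].astype(np.uint8),None,fx=6,fy=6,interpolation=cv2.INTER_CUBIC);cv2.imwrite("pics/tip.png",o)
E
```

```text
red 193.0 184.0 21 [ 0.5825 -0.1011  0.075 ]
blue 152.75 202.25 20 [ 0.6207 -0.1414  0.075 ]
mid 179.50393700787401 204.38582677165354 127 [ 0.6121 -0.1103  0.075 ]
red disc 191.04197530864198 186.7753086419753 405 [ 0.5865 -0.1024  0.075 ]
blue disc 153.76086956521738 201.82608695652175 322 [ 0.6197 -0.1404  0.075 ]
((296.1476135253906, 248.18582153320312), (54.635833740234375, 70.54196166992188), 15.154067993164062) [0.6155 0.0414 0.077 ] [array([0.6651, 0.0101, 0.077 ]), array([0.5732, 0.0048, 0.077 ]), array([0.5678, 0.0715, 0.077 ]), array([0.6606, 0.0805, 0.077 ])]
tip [ 0.5828 -0.1674  0.088 ]
(array([ 0.58365359, -0.17001577,  0.08399908]), [np.float64(0.0005135168407236595), np.float64(0.0005135168407235834)])
```

View pics/tip.png

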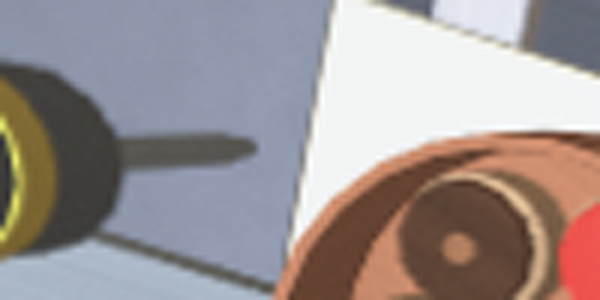

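move_arm:
  targets: "1 0 0 0.01 -0.1248; 1 0 0 0.01 -0.1248; 1 0 0 0.01 -0.1248; 1 0 0 0.01 -0.1248; 1 0 0 0.01 -0.1248; 1 0 0 0.01 -0.1248; 1 0 0 0.01 -0.1248; 1 0 0 0.01 -0.1248; 1 0 0 0.01 -0.1248; 1 0 0 0.01 -0.1248; 1 0.0134 -0.0231 0 0; 1 0.0134 -0.0231 0 0"

```text
clock: 3.62
eef_pos: [0.6068, 0.0254, 0.251]
tcp_rot: [-180.0, 0.0, -88.5]
contact_force: [0.5, 1.0, 0.3]
grip_width: 0.0007
grasp_force: 0.0
```

```bash
python3 - <<'E'
from h import *
o=r.get_obs();print(o["joints"].round(1),o["eef_pos"],o["tcp_rot"],o["grip_width"],o["clock"])
c=cam("wrist");im=r.capture("wrist");cv2.imwrite("pics/w2.png",im)
print(np.round(proj(c,(.608,.039,.052))),np.round(proj(c,o["eef_pos"]-np.array([0,0,.025]))), np.round(proj(c,(.539,.314,.037))))
E
```

```text
[ 20.8  14.3  -8.3  -0.  -67.4 -19.3] [0.60678957 0.02536289 0.25097321] [-1.79995192e+02  1.18879426e-02 -8.84818628e+01] 0.0007187020477442947 3.6167
[319. 236.] [321. 291.] [369. 445.]
```

View pics/w2.png

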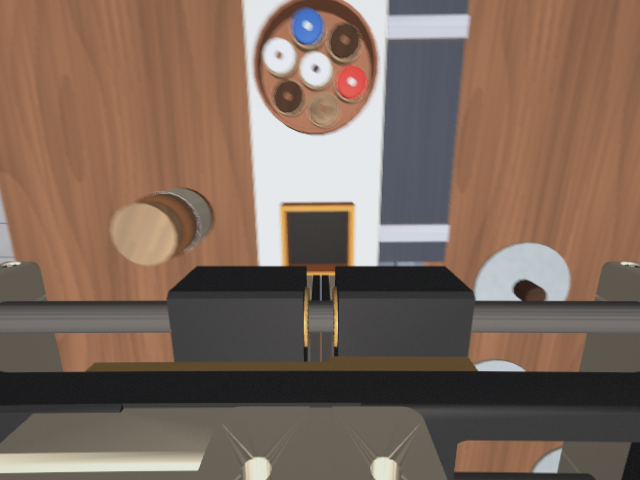

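w2 shows the pocket rim between u=282 and 355, v=204 and 275, centred at about (318.5,239). That matches the prediction (319,236) and the fingers are over it.

move_arm:
  targets: "1 0 0 0.03 0; 1 0 0 0.03 0; 1 0 0 0.03 0; 1 0 0 0.03 0; 1 0 0 0.02 0; 1 0 0 0.01 0; 1 0 0 0.01 0; 1 0 0 0 0; 1 0 0 0 0"

```text
clock: 4.42
eef_pos: [0.6079, 0.0261, 0.0913]
tcp_rot: [-180.0, -0.0, -88.6]
contact_force: [-0.7, 0.1, 0.2]
grip_width: 0.0005
grasp_force: 0.0
```

```bash
python3 - <<'E'
from h import *
S=cam("scene");im=r.capture("scene");cv2.imwrite("pics/s1.png",im)
im=im.astype(int);b,g,rr=im[...,0],im[...,1],im[...,2]
for n,m in(("red",(rr>150)&(g<110)&(b<110)),("blue",(b>140)&(rr<110))):
    m=m[225:285,225:290];ys,xs=np.nonzero(m);print(n,len(xs),xs.mean()+225,ys.mean()+225)
print(r.get_obs()["clock"])
E
```

```text
red 160 267.93125 252.55625
blue 46 249.34782608695653 257.5
4.4667
```

move_arm:
  targets: "1 0.007 0 0 0; 1 0.007 0 0 0; 1 0.007 0 0 0; 1 0.007 0 0 0; 1 0.007 0 0 0; 1 0.007 0 0 0; 1 0.007 0 0 0; 1 0.005 0 0 0; 1 0.003 0 0 0; 1 0.002 0 0 0; 1 0.001 0 0 0; 1 0 0 0 0"

```text
clock: 5.47
eef_pos: [0.6083, -0.0341, 0.0902]
tcp_rot: [179.9, -0.0, -88.6]
contact_force: [0.2, 0.0, -1.1]
grip_width: 0.0004
grasp_force: 0.0
```

```bash
cat > m.py <<'E'
from h import *
import sys
S=cam("scene");im=r.capture("scene");cv2.imwrite(f"pics/{sys.argv[1]}.png",im)
im=im.astype(int);b,g,rr=im[...,0],im[...,1],im[...,2]
for n,m in(("red",(rr>150)&(g<110)&(b<110)),("blue",(b>140)&(rr<110))):
    m=m[215:290,200:295];ys,xs=np.nonzero(m);u,v=xs.mean()+200,ys.mean()+215;print(n,len(xs),u.round(2),v.round(2),onz(S,u,v,.075).round(4))
o=r.get_obs();print(o["clock"],o["eef_pos"].round(4),o["contact_force"].round(1))
E
python3 m.py s2
```

```text
red 172 249.85 251.79 [ 0.6062 -0.1488  0.075 ]
blue 48 228.44 253.67 [ 0.6259 -0.1977  0.075 ]
5.5167 [ 0.6081 -0.034   0.0901] [-0.2 -0.4  0.1]
```

```bash
python3 - <<'E'
from h import *
S=cam("scene");print(onz(S,267.93,252.556,.075).round(4),onz(S,249.35,257.5,.075).round(4))
im=cv2.imread("pics/s2.png")[195:285,205:325]
cv2.imwrite("pics/s2c.png",cv2.resize(im,None,fx=6.5,fy=6.5,interpolation=cv2.INTER_CUBIC))
E
```

```text
[ 0.597  -0.1047  0.075 ] [ 0.6241 -0.1431  0.075 ]
```

move_arm:
  targets: "1 0.004 0 0 0; 1 0.004 0 0 0; 1 0.003 0 0 0; 1 0.0015 0 0 0; 1 0.001 0 0 0; 1 0 0 0 0; 1 0 0 0 0; 1 -0.003 0 -0.01 0; 1 0 0 -0.03 0; 1 0 0 -0.04 0; 1 -0.02 0.01 -0.03 0; 1 -0.02 0.01 -0.03 0"

```text
clock: 6.52
eef_pos: [0.5886, -0.0049, 0.2334]
tcp_rot: [-179.9, -0.0, -88.7]
contact_force: [-0.0, 0.1, 0.0]
grip_width: 0.0004
grasp_force: 0.0
```

move_arm:
  targets: "1 -0.02 0.01 -0.03 0; 1 -0.02 0.015 -0.03 0; 1 0 0 -0.03 0.1248; 1 0 0 -0.02 0.1248; 1 0 0 0 0.1248; 1 0 0 0 0.1248; 1 0 0 0 0.1248; 1 0 0 0 0.1248; 1 0 0 0 0.1248; 1 0 0 0 0.1248; 1 0 0 0 0.1248; 1 0 0 0 0.1248"

```text
clock: 7.52
eef_pos: [0.5623, 0.0347, 0.3418]
tcp_rot: [-180.0, 0.1, -160.4]
contact_force: [0.5, 0.4, -0.4]
grip_width: 0.0003
grasp_force: 0.0
```

move_arm:
  targets: "1 0 0 0 0; 1 0 0 0 0"

```text
clock: 7.68
eef_pos: [0.5623, 0.0347, 0.3415]
tcp_rot: [-180.0, 0.1, -159.8]
contact_force: [-0.2, 0.2, -0.0]
grip_width: 0.0006
grasp_force: 0.0
```

```bash
cat > w.py <<'E'
from h import *
import sys,pickle
n=sys.argv[1];o=r.get_obs();c=cam("wrist");im=r.capture("wrist");cv2.imwrite(f"pics/{n}.png",im);pickle.dump(c,open(n+".pkl","wb"))
print(o["clock"],o["eef_pos"].round(4),o["tcp_rot"].round(1),o["joints"].round(0))
i=im.astype(int);white=i.min(2)>165
b,g,rr=i[...,0],i[...,1],i[...,2]
for nm,m in(("red",(rr>170)&(g<90)&(b<90)),("blue",(b>150)&(rr<90))):
    m=m[:255].astype(np.uint8);k,l,st,ce=cv2.connectedComponentsWithStats(m);j=1+np.argmax(st[1:,4]);x,y,w,h,a=st[j]
    hull=cv2.convexHull(np.argwhere(l==j)[:,::-1].copy());M=np.zeros_like(m);cv2.fillConvexPoly(M,hull,1);ys,xs=np.nonzero(M[:255]&white[:255])
    # dot: white pixels well inside hull
    D=cv2.distanceTransform(M,cv2.DIST_L2,5)[:255];k=(D>4)[ys,xs];ys,xs=ys[k],xs[k]
    print(nm,a,(x,y,w,h),"dot",len(xs),xs.mean().round(2),ys.mean().round(2),onz(c,xs.mean(),ys.mean(),.075).round(4))
t=proj(c,(.583,-.1695,.088));print("tip pred",np.round(t,1))
u,v=map(int,t);cv2.imwrite(f"pics/{n}c.png",cv2.resize(im[v-40:v+60,max(u-60,0):max(u-60,0)+133],None,fx=6,fy=6,interpolation=cv2.INTER_CUBIC));print("crop origin",max(u-60,0),v-40)
E
python3 w.py w3
```

```text
7.6833 [0.5623 0.0347 0.3415] [-1.800e+02  1.000e-01 -1.598e+02] [ 23.   7.  -5.   0. -77. -93.]
red 280 (np.int32(139), np.int32(159), np.int32(23), np.int32(23)) dot 22 148.91 169.91 [ 0.5851 -0.169   0.075 ]
blue 174 (np.int32(99), np.int32(186), np.int32(21), np.int32(14)) dot 0 nan nan [nan nan nan]
tip pred [143.1 168.5]
crop origin 83 128w.py:12: RuntimeWarning: Mean of empty slice.
  print(nm,a,(x,y,w,h),"dot",len(xs),xs.mean().round(2),ys.mean().round(2),onz(c,xs.mean(),ys.mean(),.075).round(4))
  ret = ret.dtype.type(ret / rcount)
```

View pics/w3c.png

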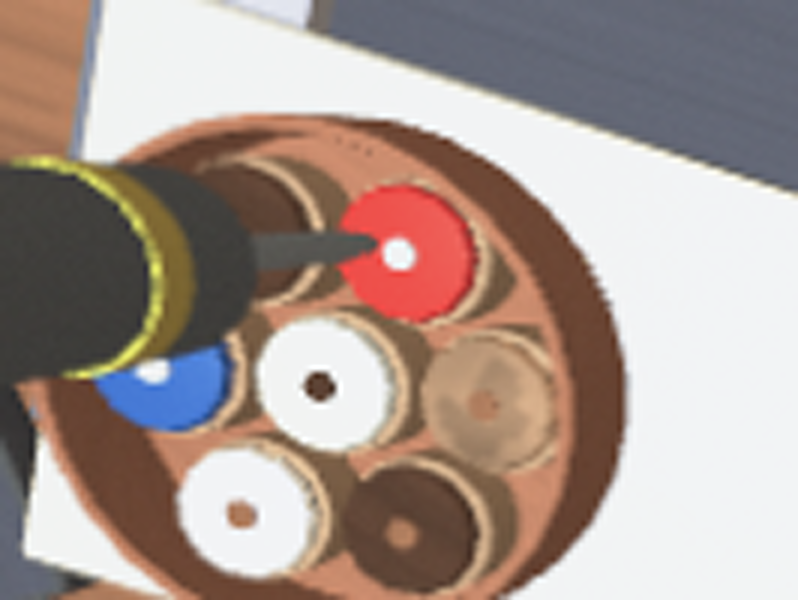

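w3c shows the pointer end centred at about crop (367,244), which is full (144.2,168.7), with the red dot just beside it at (148.9,169.9). The red cake is under the pointer to about 2 mm in x, so I'll nudge it by about -1.8 mm and then hold.

move_arm:
  targets: "1 0 0 0 -0.1248; 1 0 0 0 -0.1248; 1 0 0 0 -0.1248; 1 0 0 0 -0.1248; 1 0 0 0 -0.1248; 1 0 0 0 -0.1248; 1 0 0 0 -0.1248; 1 0 0 0 -0.1248; 1 0 0 0 -0.1248; 1 0 0 0 -0.1248; 1 0.033 -0.022 -0.01 0; 1 0.033 -0.022 -0.01 0"

```text
clock: 8.73
eef_pos: [0.6078, -0.0295, 0.3616]
tcp_rot: [-180.0, 0.0, -88.1]
contact_force: [1.5, 0.2, 0.8]
grip_width: 0.0005
grasp_force: 0.0
```

move_arm:
  targets: "1 0 0 0.04 0; 1 0 0 0.04 0; 1 0 0 0.04 0; 1 0 0 0.04 0; 1 0 0 0.04 0; 1 0 0 0.04 0; 1 0 0 0.02 0; 1 0 0 0.01 0; 1 0 0.002 0 0; 1 0 0.002 0 0; 1 0 0.001 0 0; 1 0 0 0 0"

```text
clock: 9.73
eef_pos: [0.6039, -0.03, 0.0928]
tcp_rot: [-179.8, 0.0, -88.5]
contact_force: [-0.1, -0.1, 0.7]
grip_width: 0.0003
grasp_force: 0.0
```

```bash
sed -i 's/rr>150)&(g<110)&(b<110)/rr>160)\&(g<85)\&(b<85)/' m.py; python3 m.py s3; sed 's/im=r.capture("scene")/im=cv2.imread("pics\/s2.png")/' m.py > m2.py; python3 m2.py s2
```

```text
red 44 247.09 245.59 [ 0.5885 -0.1631  0.075 ]
blue 51 223.47 252.69 [ 0.6261 -0.2109  0.075 ]
9.7833 [ 0.6038 -0.03    0.0926] [ 0.3 -0.3  1.1]
red 40 249.92 244.88 [ 0.5844 -0.1571  0.075 ]
blue 48 228.44 253.67 [ 0.6259 -0.1977  0.075 ]
9.7833 [ 0.6038 -0.03    0.0926] [ 0.3 -0.3  1.1]
```

move_arm:
  targets: "1 0 0.001 0 0; 1 0 0.001 0 0; 1 0 0.001 0 0; 1 0 0.001 0 0; 1 0 0 0 0"

```text
clock: 10.2
eef_pos: [0.5987, -0.0304, 0.0907]
tcp_rot: [-180.0, 0.0, -88.6]
contact_force: [-0.2, 0.6, -0.3]
grip_width: 0.0004
grasp_force: 0.0
```

```bash
python3 m.py s4
```

```text
red 48 247.67 246.02 [ 0.5895 -0.1611  0.075 ]
blue 51 223.47 252.69 [ 0.6261 -0.2109  0.075 ]
10.25 [ 0.5988 -0.0304  0.0906] [-0.8 -0.5  0.3]
```

move_arm:
  targets: "1 0 0.001 0 0; 1 0 0.001 0 0; 1 0 0 0 0"

```text
clock: 10.5
eef_pos: [0.5967, -0.0304, 0.0905]
tcp_rot: [180.0, -0.0, -88.6]
contact_force: [-0.1, 0.9, -0.3]
grip_width: 0.0003
grasp_force: 0.0
```

```bash
python3 m.py s5
```

```text
red 47 247.66 246.15 [ 0.5899 -0.161   0.075 ]
blue 50 223.38 252.66 [ 0.6261 -0.2111  0.075 ]
10.55 [ 0.5968 -0.0304  0.0905] [ 0.7  1.1 -0.5]
```

move_arm:
  targets: "1 0 0.001 0 0; 1 0 0.001 0 0; 1 0 0 0 0"

```text
clock: 10.8
eef_pos: [0.5953, -0.0304, 0.0907]
tcp_rot: [-179.9, 0.0, -88.6]
contact_force: [2.4, -0.9, -1.4]
grip_width: 0.0004
grasp_force: 1.2
```

```bash
cat > d.py <<'E'
import sys
from h import *
# carrier shift since reference picture s3, from image patch match (ECC translation) of the tin's near half
n=sys.argv[1]; cv2.imwrite(f"pics/{n}.png",r.capture("scene")); S=cam("scene")
a=cv2.imread("pics/s3.png",0)[245:285,225:275].astype(np.float32); b=cv2.imread(f"pics/{n}.png",0)[245:285,225:275].astype(np.float32)
W=np.eye(2,3,dtype=np.float32)
cc,W=cv2.findTransformECC(a,b,W,cv2.MOTION_TRANSLATION,(3,100,1e-5),None,3)
p=onz(S,245,255,.08);q=onz(S,245+W[0,2],255+W[1,2],.08);print(cc,W[:,2],"shift mm",((q-p)*1000).round(2),r.get_obs()["eef_pos"].round(4),r.get_obs()["clock"])
E
python3 d.py s6
```

```text
0.9608460581447296 [ 0.4562728  -0.54761183] shift mm [-1.97  0.42  0.  ] [ 0.5953 -0.0304  0.0907] 10.85
```

```bash
python3 - <<'E'
from h import *
a=cv2.imread("pics/s3.png",0)[245:285,225:275].astype(np.float32)
for n in("s4","s5","s6"):
    b=cv2.imread(f"pics/{n}.png",0)[245:285,225:275].astype(np.float32)
    print(n,cv2.findTransformECC(a,b,np.eye(2,3,dtype=np.float32),cv2.MOTION_TRANSLATION,(3,100,1e-5),None,3)[1][:,2])
E
```

```text
s4 [ 0.23071365 -0.18232946]
s5 [ 0.2989445  -0.24615207]
s6 [ 0.4562728  -0.54761183]
```

move_arm:
  targets: "1 0 0.001 0 0; 1 0 0 0 0; 1 0 0 0 0; 1 0 0 0 0; 1 0 0 0 0; 1 0 0 0 0; 1 0 0 0 0; 1 0 0 0 0; 1 0 0 0 0; 1 0 0 0 0; 1 0 0 0 0; 1 0 0 0 0"

```text
clock: 11.85
eef_pos: [0.594, -0.0304, 0.0906]
tcp_rot: [-180.0, 0.0, -88.6]
contact_force: [3.5, 0.4, -0.4]
grip_width: 0.0003
grasp_force: 1.3
```

move_arm:
  targets: "1 0 0 0 0; 1 0 0 0 0; 1 0 0 0 0; 1 0 0 0 0; 1 0 0 0 0; 1 0 0 0 0; 1 0 0 0 0; 1 0 0 0 0; 1 0 0 0 0; 1 0 0 0 0; 1 0 0 0 0; 1 0 0 0 0"

```text
clock: 12.85
eef_pos: [0.5939, -0.0305, 0.0906]
tcp_rot: [-180.0, 0.0, -88.6]
contact_force: [3.1, 1.3, 2.1]
grip_width: 0.0003
grasp_force: 1.3
```

```bash
python3 d.py s7; python3 m.py s7b
```

```text
0.9780247319564571 [ 0.6583461 -0.9769694] shift mm [-3.41  0.38  0.  ] [ 0.5939 -0.0305  0.0906] 12.9
red 47 247.28 244.68 [ 0.5855 -0.1637  0.075 ]
blue 48 223.56 251.96 [ 0.6238 -0.2116  0.075 ]
12.95 [ 0.5939 -0.0305  0.0906] [2.9 0.3 1. ]
```

move_arm:
  targets: "1 0 0 0 0; 1 0 0 0 0; 1 0 0 0 0; 1 0 0 0 0"

```text
clock: 13.28
eef_pos: [0.5939, -0.0305, 0.0906]
tcp_rot: [-180.0, -0.0, -88.6]
contact_force: [3.1, 0.3, 2.3]
grip_width: 0.0004
grasp_force: 1.2
```

move_arm:
  targets: "1 0 0.004 0 0; 1 0 0.004 0 0; 1 0 0.004 0 0; 1 0 0.004 0 0; 1 0 0.004 0 0; 1 0 0.004 0 0; 1 0 0.004 0 0; 1 0 0.004 0 0; 1 0 0.003 0 0; 1 0 0.001 0 0; 1 0 0.001 0 0; 1 0 0 0 0"

```text
clock: 14.28
eef_pos: [0.5564, -0.0314, 0.0904]
tcp_rot: [180.0, 0.0, -88.6]
contact_force: [1.3, -1.1, 1.2]
grip_width: 0.0002
grasp_force: 0.6
```

```bash
python3 m.py s8
```

```text
red 45 250.82 233.4 [ 0.5466 -0.1694  0.075 ]
blue 45 229.2 241.27 [ 0.5865 -0.2122  0.075 ]
14.3333 [ 0.5564 -0.0314  0.0904] [ 1.3 -0.4 -0.1]
```

move_arm:
  targets: "1 0 -0.002 0 0; 1 -0.006 0 0 0; 1 -0.006 0 0 0; 1 -0.006 0 0 0; 1 -0.006 0 0 0; 1 -0.006 0 0 0; 1 -0.005 0 0 0; 1 -0.005 0 0 0; 1 -0.004 0 0 0; 1 -0.003 0 0 0; 1 -0.001 0 0 0; 1 0 0 0 0"

```text
clock: 15.33
eef_pos: [0.5578, 0.0171, 0.0906]
tcp_rot: [-180.0, 0.0, -88.6]
contact_force: [0.0, -0.8, -0.9]
grip_width: 0.0006
grasp_force: 0.2
```

```bash
python3 m.py s9
```

```text
red 45 261.22 234.82 [ 0.5444 -0.142   0.075 ]
blue 46 239.76 243.0 [ 0.5851 -0.1841  0.075 ]
15.3833 [0.5582 0.0171 0.0908] [ 0.4 -0.3  0.5]
```

move_arm:
  targets: "1 -0.003 0 0 0; 1 -0.003 0 0 0; 1 -0.003 0 0 0; 1 -0.002 0 0 0; 1 -0.001 0 0 0; 1 -0.0008 0 0 0; 1 0 0 0 0; 1 0.004 0 0 0; 1 0 0 -0.04 0; 1 0 0 -0.04 0; 1 -0.02 -0.01 -0.04 0; 1 -0.02 0 -0.04 0"

```text
clock: 16.38
eef_pos: [0.566, 0.0622, 0.246]
tcp_rot: [-180.0, 0.0, -88.7]
contact_force: [0.6, 0.9, 0.1]
grip_width: 0.0005
grasp_force: 0.0
```

move_arm:
  targets: "1 0 0 -0.04 0; 1 0 0 -0.03 0.1248; 1 0 0 -0.02 0.1248; 1 0 0 0 0.1248; 1 0 0 0 0.1248; 1 0 0 0 0.1248; 1 0 0 0 0.1248; 1 0 0 0 0.1248; 1 0 0 0 0.1248; 1 0 0 0 0.1248; 1 0 0 0 0.1248; 1 0 0 0 0"

```text
clock: 17.38
eef_pos: [0.5654, 0.0624, 0.334]
tcp_rot: [180.0, -0.0, -160.4]
contact_force: [-0.2, 0.1, 0.4]
grip_width: 0.0007
grasp_force: 0.0
```

```bash
python3 w.py w4; python3 m.py s10
```

```text
17.3833 [0.5654 0.0624 0.334 ] [ 180.    -0.  -160.4] [ 26.   8.  -5.  -0. -77. -96.]
red 375 (np.int32(154), np.int32(127), np.int32(24), np.int32(24)) dot 25 164.6 137.96 [ 0.544  -0.1287  0.075 ]
blue 341 (np.int32(112), np.int32(147), np.int32(23), np.int32(23)) dot 25 121.76 158.64 [ 0.5822 -0.1691  0.075 ]
tip pred [114.4 159.4]
crop origin 54 119
red 47 265.91 235.23 [ 0.5427 -0.1299  0.075 ]
blue 49 244.49 243.86 [ 0.5847 -0.1715  0.075 ]
17.4833 [0.5655 0.0624 0.3341] [ 0.1 -0.1  0.5]
```

View pics/w4c.png

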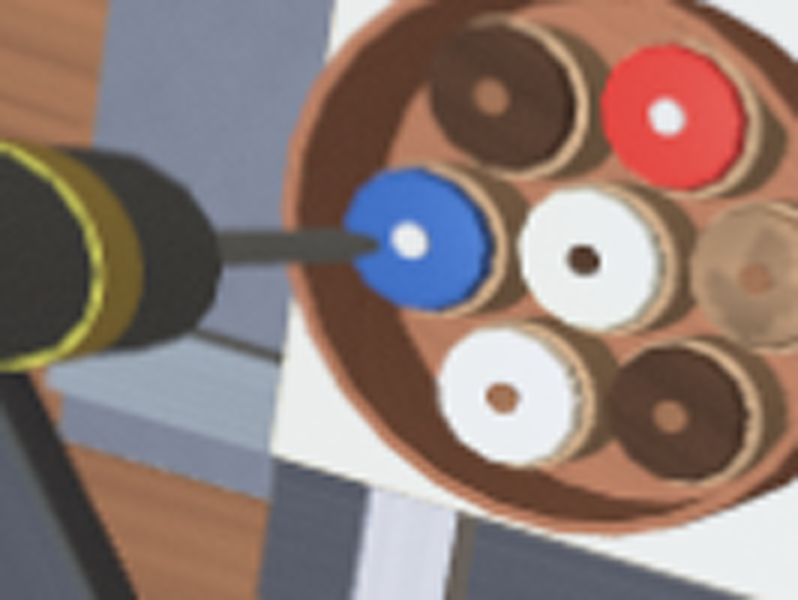

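w4c shows the pointer end centred at about (115.5,159.8) and the blue dot at (121.8,158.6). With the height difference allowed for, that is under 1.5 mm off. The carrier has stood still since 15.9 s, so I finish the hold while returning above the pocket.

move_arm:
  targets: "1 0 0 0 -0.1248; 1 0 0 0 -0.1248; 1 0 0 0 -0.1248; 1 0 0 0 -0.1248; 1 0 0 0 -0.1248; 1 0 0 0 -0.1248; 1 0 0 0 -0.1248; 1 0 0 0 -0.1248; 1 0 0 0 -0.1248; 1 0 0 0 -0.1248; 1 0.0232 -0.0024 0 0; 1 0.0232 -0.0024 0 0"

```text
clock: 18.48
eef_pos: [0.5716, 0.0165, 0.3342]
tcp_rot: [180.0, 0.0, -88.1]
contact_force: [0.1, 0.5, -0.5]
grip_width: 0.0003
grasp_force: 0.0
```

move_arm:
  targets: "1 0 0 0 0; 1 0 0 0 0; 1 0 0 0.035 0; 1 0 0 0.035 0; 1 0 0 0.035 0; 1 0 0 0.035 0; 1 0 0 0.035 0; 1 0 0 0.035 0; 1 0 0 0.02 0; 1 0 0 0.01 0; 1 0 0 0.003 0; 1 0 0 0 0"

```text
clock: 19.48
eef_pos: [0.5719, 0.0166, 0.0912]
tcp_rot: [180.0, -0.0, -88.5]
contact_force: [-0.4, 0.0, 0.1]
grip_width: 0.0003
grasp_force: 0.0
```

move_arm:
  targets: "1 -0.009 0 0 0; 1 -0.009 0 0 0; 1 -0.009 0 0 0; 1 -0.009 0 0 0; 1 -0.009 0 0 0; 1 -0.009 0 0 0; 1 -0.009 0 0 0; 1 -0.009 0 0 0; 1 -0.009 0 0 0"

```text
clock: 20.23
eef_pos: [0.5695, 0.0981, 0.0913]
tcp_rot: [180.0, -0.0, -88.6]
contact_force: [0.3, -3.1, 2.6]
grip_width: 0.0002
grasp_force: 2.1
```

move_arm:
  targets: "1 -0.006 0 0 0; 1 -0.006 0 0 0; 1 -0.006 0 0 0; 1 -0.005 0 0 0; 1 -0.004 0 0 0; 1 -0.003 0 0 0; 1 -0.003 0 0 0"

```text
clock: 20.82
eef_pos: [0.5684, 0.1303, 0.091]
tcp_rot: [180.0, -0.0, -88.6]
contact_force: [-0.7, -3.3, 0.6]
grip_width: 0.0004
grasp_force: 1.5
```

move_arm:
  targets: "1 -0.003 0 0 0; 1 -0.003 0 0 0; 1 -0.003 0 0 0; 1 -0.003 0 0 0"

```text
clock: 21.15
eef_pos: [0.568, 0.1422, 0.091]
tcp_rot: [180.0, -0.0, -88.6]
contact_force: [-2.3, -2.8, 1.4]
grip_width: 0.0003
grasp_force: 1.5
```

move_arm:
  targets: "1 -0.002 0 0 0; 1 -0.002 0 0 0; 1 -0.002 0 0 0"

```text
clock: 21.4
eef_pos: [0.5678, 0.1464, 0.091]
tcp_rot: [179.9, -0.2, -88.5]
contact_force: [3.9, -20.1, 0.4]
grip_width: 0.0005
grasp_force: 10.2
```

move_arm:
  targets: "1 -0.002 0 0 0; 1 -0.002 0 0 0; 1 -0.002 0 0 0"

```text
clock: 21.65
eef_pos: [0.5661, 0.1469, 0.0908]
tcp_rot: [179.6, -0.6, -88.6]
contact_force: [4.4, -42.4, 7.9]
grip_width: 0.0007
grasp_force: 21.3
```

Stop reached at TCP y of about 0.146 (42 N at the stop). I back off, lift and measure the tin and lid.

move_arm:
  targets: "1 0.006 0 0 0; 1 0.006 0 0 0; 1 0.006 0 -0.01 0; 1 0 0 -0.04 0; 1 0.005 0 -0.04 0; 1 0.01 0 -0.04 0; 0 0.01 0 -0.04 0; 0 0.01 0 -0.04 0; 0 0 0 -0.03 0; 0.3 0 0 0 0; 0.3 0 0 0 0"

```text
clock: 22.57
eef_pos: [0.5705, 0.1019, 0.3348]
tcp_rot: [-179.6, 0.2, -88.5]
contact_force: [0.0, 0.5, -0.7]
grip_width: 0.0281
grasp_force: 0.0
```

```bash
cat > t.py <<'E'
from h import *
import sys,pickle
n=sys.argv[1];o=r.get_obs();c=cam("wrist");im=r.capture("wrist");cv2.imwrite(f"pics/{n}.png",im);pickle.dump(c,open(n+".pkl","wb"))
print(o["clock"],o["eef_pos"].round(4),o["tcp_rot"].round(1),o["grip_width"])
i=im.astype(int);b,g,rr=i[...,0],i[...,1],i[...,2];sat=i.max(2)-i.min(2)
white=i.min(2)>165
for nm,m in(("red",(rr>170)&(g<90)&(b<90)),("blue",(b>150)&(rr<90))):
    m=m[:255].astype(np.uint8);k,l,st,ce=cv2.connectedComponentsWithStats(m)
    if k<2: continue
    j=1+np.argmax(st[1:,4]);M=np.zeros_like(m);cv2.fillConvexPoly(M,cv2.convexHull(np.argwhere(l==j)[:,::-1].copy()),1)
    D=cv2.distanceTransform(M,cv2.DIST_L2,5);ys,xs=np.nonzero((D>4)&white[:255])
    if len(xs):print(nm,xs.mean().round(2),ys.mean().round(2),onz(c,xs.mean(),ys.mean(),.075).round(4))
# knob-like dark blobs in front of pale discs
disc=((sat<40)&(i.min(2)>140)).astype(np.uint8);disc[262:]=0
k,l,st,ce=cv2.connectedComponentsWithStats(disc)
for j in range(1,k):
    if st[j,4]>1500:
        h=cv2.convexHull(np.argwhere(l==j)[:,::-1].copy());M=np.zeros_like(disc);cv2.fillConvexPoly(M,h,1);e=cv2.fitEllipse(h)
        K=((M>0)&(i.max(2)<110)).astype(np.uint8);kk,ll,s2,c2=cv2.connectedComponentsWithStats(K)
        print("disc",st[j].tolist(),"ell",np.round(e[0],1),np.round(e[1],1),"centre@9mm",onz(c,*e[0],.009).round(4),"knob",[(s2[q].tolist(),c2[q].round(1).tolist()) for q in range(1,kk) if s2[q,4]>60])
E
python3 t.py w5; python3 - <<'E'
from h import *
import pickle
c=pickle.load(open("w5.pkl","rb"));print(np.round([proj(c,p) for p in [(.570,-.022,.082),(.539,.314,.037)]]))
T=cam("top");print("jar",onz(T,320,152,.1).round(3))
E
```

```text
22.5667 [0.5705 0.1019 0.3348] [-179.6    0.2  -88.5] 0.028130685134775284
red 354.96 108.4 [ 0.5376 -0.0131  0.075 ]
blue 321.0 66.63 [ 0.5758 -0.0535  0.075 ]
disc [239, 38, 172, 221, 13459] ell [323.9 144. ] [234.1 239.1] centre@9mm [0.5704 0.0235 0.009 ] knob [([384, 39, 24, 17, 209], [391.7, 49.4]), ([242, 41, 29, 16, 244], [260.2, 51.0]), ([282, 47, 91, 86, 1267], [337.3, 72.8]), ([377, 74, 32, 146, 3682], [392.1, 145.4]), ([241, 76, 37, 145, 4179], [259.7, 146.6]), ([294, 108, 24, 25, 422], [305.6, 119.8]), ([303, 209, 49, 44, 2045], [327.5, 230.2]), ([376, 235, 23, 15, 225], [384.1, 240.8]), ([254, 236, 25, 15, 243], [269.6, 241.6])]
disc [0, 88, 50, 174, 5627] ell [ -8.2 -63.1] [ 20.3 250.1] centre@9mm [ 0.9494 -0.1882  0.009 ] knob []
disc [433, 171, 82, 80, 4743] ell [473.3 210.2] [76.1 85.7] centre@9mm [0.3626 0.1063 0.009 ] knob [([466, 204, 25, 20, 376], [477.9, 213.3])]
[[326.  98.]
 [340. 351.]]
jar [0.765 0.029 0.1  ]
```

move_arm:
  targets: "0.3 0.03 0 0 0; 0.3 0 0 0 0; 0.3 0 0 0 0"

```text
clock: 22.87
eef_pos: [0.5698, 0.0707, 0.3302]
tcp_rot: [179.9, -0.0, -88.6]
contact_force: [0.2, 1.0, 0.2]
grip_width: 0.0522
grasp_force: 0.0
```

```bash
python3 t.py w6 | head -3
```

```text
22.8667 [0.5698 0.0707 0.3302] [179.9  -0.  -88.6] 0.05218138626635347
red 351.0 139.29 [ 0.538  -0.0129  0.075 ]
blue 317.38 99.15 [ 0.5761 -0.0532  0.075 ]
```

move_arm:
  targets: "0.3 -0.04 0.005 0 0; 0.3 -0.04 0.005 0 0; 0.3 -0.04 0.005 0 0; 0.3 -0.04 0.005 0 0; 0.3 -0.04 0.005 0 0; 0.3 -0.04 0.005 0 0; 0.3 -0.025 0 0 0; 0.3 0 0 0 0; 0.3 0 0 0 0"

```text
clock: 23.67
eef_pos: [0.5327, 0.3375, 0.3297]
tcp_rot: [179.9, -0.1, -88.4]
contact_force: [-0.6, 0.2, 0.1]
grip_width: 0.0615
grasp_force: 0.0
```

```bash
python3 t.py w7; python3 -c "
from h import *
import pickle
c=pickle.load(open('w7.pkl','rb'));print(np.round(proj(c,(.539,.314,.037))))"
```

```text
23.6667 [0.5327 0.3375 0.3297] [ 1.799e+02 -1.000e-01 -8.840e+01] 0.06150322015089112
disc [206, 0, 180, 58, 4320] ell [295.7  25.4] [ 71.5 188.7] centre@9mm [0.568  0.1232 0.009 ] knob [([268, 0, 58, 39, 2206], [297.2, 18.9])]
disc [422, 0, 96, 69, 4819] ell [469.7  14.4] [ 92.4 110.1] centre@9mm [0.3626 0.107  0.009 ] knob [([461, 0, 29, 27, 545], [474.7, 11.6])]
disc [84, 92, 73, 99, 2152] ell [120.  138.8] [71.5 98.8] centre@9mm [0.7933 0.2588 0.009 ] knob []
disc [400, 106, 86, 89, 5577] ell [442.8 150.1] [82.8 91.8] centre@9mm [0.3749 0.2613 0.009 ] knob [([435, 142, 25, 20, 386], [446.9, 151.6])]
disc [274, 148, 83, 84, 5131] ell [315.1 189.6] [82.3 83.5] centre@9mm [0.5405 0.3168 0.009 ] knob [([307, 183, 17, 19, 257], [314.9, 192.3])]
disc [484, 209, 82, 53, 3129] ell [524.3 247. ] [72.1 84.8] centre@9mm [0.2455 0.3892 0.009 ] knob [([517, 242, 28, 20, 404], [530.4, 251.4])]
[316. 190.]
```

move_arm:
  targets: "0.3 0.005 -0.004 0.04 0; 0.3 0.005 -0.0035 0.04 0; 0.3 0 0 0.03 0; 0.3 0 0 0 0; 0.3 0 0 0 0"

```text
clock: 24.13
eef_pos: [0.5413, 0.3242, 0.2206]
tcp_rot: [179.9, -0.1, -88.6]
contact_force: [0.5, -0.0, 1.6]
grip_width: 0.0612
grasp_force: 0.0
```

```bash
python3 t.py w8|grep -E "^[0-9]|knob \[\(" ; python3 - <<'E'
from h import *
import pickle
L=lambda n:pickle.load(open(n+".pkl","rb"))
print("red",tri([(L("w5"),354.96,108.4),(L("w6"),351,139.29)]),"blue",tri([(L("w5"),321,66.63),(L("w6"),317.38,99.15)]))
E
```

```text
24.1333 [0.5413 0.3242 0.2206] [ 1.799e+02 -1.000e-01 -8.860e+01] 0.06115459414100245
disc [219, 0, 160, 40, 3093] ell [296.6  17.8] [ 60.8 185.4] centre@9mm [0.5672 0.1388 0.009 ] knob [([260, 0, 77, 11, 829], [297.4, 4.9])]
disc [432, 105, 113, 115, 9322] ell [488.3 162.3] [106.2 121.3] centre@9mm [0.3751 0.2611 0.009 ] knob [([478, 153, 37, 26, 779], [495.9, 165.2])]
disc [268, 161, 107, 101, 8208] ell [321.3 213.6] [105.5 106.8] centre@9mm [0.5407 0.3166 0.009 ] knob [([310, 206, 24, 26, 480], [321.4, 218.7])]
red (array([ 0.53803611, -0.01274773,  0.07775661]), [np.float64(0.000199311960813551), np.float64(0.0001993119608136244)]) blue (array([ 0.57591932, -0.0527238 ,  0.07845302]), [np.float64(0.0001711084198248499), np.float64(0.00017110841982482397)])
```

The lid reads the same from both heights, centre (0.5407, 0.3167) with the disc at 9 mm. Descending to grasp the knob.

move_arm:
  targets: "0.3 0.0075 0.0004 0.03 0; 0.3 0 0 0.035 0; 0.3 0 0 0.035 0; 0.3 0 0 0.03 0; 0.3 0 0 0.025 0; 0.3 0 0 0.015 0; 0.3 0 0 0.008 0; 0.3 0 0 0.002 0; 0.3 0 0 0 0"

```text
clock: 24.93
eef_pos: [0.5423, 0.319, 0.0428]
tcp_rot: [-179.9, 0.1, -88.5]
contact_force: [-0.3, -0.1, 0.9]
grip_width: 0.0611
grasp_force: 0.0
```

move_arm:
  targets: "1 0 0 0 0; 1 0 0 0 0; 1 0 0 0 0; 1 0 0 0 0; 1 0 0 0 0; 1 0 0 0 0; 1 0 0 0 0; 1 0 0 0 0"

```text
clock: 25.6
eef_pos: [0.5411, 0.318, 0.0414]
tcp_rot: [180.0, -0.0, -88.6]
contact_force: [-1.9, 0.3, 4.2]
grip_width: 0.0232
grasp_force: 30.0
```

move_arm:
  targets: "1 0 0 -0.01 0; 1 0 0 -0.02 0; 1 0 0 -0.03 0; 1 0 0 -0.035 0; 1 0 0 -0.035 0; 1 0 0 -0.03 0; 1 0 0 0 0"

```text
clock: 26.18
eef_pos: [0.5439, 0.3198, 0.2093]
tcp_rot: [-179.5, 0.4, -88.5]
contact_force: [0.6, 1.1, 0.1]
grip_width: 0.023
grasp_force: 30.0
```

move_arm:
  targets: "1 0.02 -0.0015 0 0; 1 0.03 -0.0017 0 0; 1 0.03 -0.0017 0 0; 1 0.03 -0.0017 0 0; 1 0.03 -0.0017 0 0; 1 0.03 -0.0017 0 0; 1 0.03 -0.0017 0 0; 1 0.03 -0.0017 0 0; 1 0.03 -0.0017 0 0; 1 0.03 -0.0017 0 0; 1 0.03 -0.0016 0 0; 1 0.02 0 0 0"

```text
clock: 27.18
eef_pos: [0.5678, -0.0238, 0.2014]
tcp_rot: [180.0, -0.0, -88.6]
contact_force: [0.9, 0.5, -1.5]
grip_width: 0.0232
grasp_force: 30.0
```

move_arm:
  targets: "1 0 0 0 0; 1 0 0 0 0; 1 0 0 0 0"

```text
clock: 27.43
eef_pos: [0.568, -0.0214, 0.2013]
tcp_rot: [-180.0, 0.0, -88.6]
contact_force: [-0.4, 0.5, -1.6]
grip_width: 0.0233
grasp_force: 30.0
```

move_arm:
  targets: "1 -0.0007 0 0.02 0; 1 0 0 0.02 0; 1 0 0 0.015 0; 1 0 0 0.008 0; 1 0 0 0.004 0; 1 0 0 0.003 0; 1 0 0 0 0; 1 0 0 0 0"

```text
clock: 28.1
eef_pos: [0.5685, -0.0204, 0.1319]
tcp_rot: [-179.9, 0.0, -88.5]
contact_force: [-0.9, -0.5, -0.8]
grip_width: 0.0231
grasp_force: 30.0
```

move_arm:
  targets: "1 0 0 0.002 0; 1 0 0 0.002 0; 1 0 0 0.002 0; 1 0 0 0.002 0; 1 0 0 0 0; 1 0 0 0 0"

```text
clock: 28.6
eef_pos: [0.568, -0.0208, 0.1231]
tcp_rot: [180.0, -0.0, -88.6]
contact_force: [0.4, -0.5, -2.3]
grip_width: 0.0232
grasp_force: 30.0
```

move_arm:
  targets: "1 0 0 0.001 0; 1 0 0 0.001 0; 1 0 0 0.001 0; 1 0 0 0 0; 1 0 0 0 0"

```text
clock: 29.02
eef_pos: [0.568, -0.0207, 0.1201]
tcp_rot: [180.0, -0.0, -88.6]
contact_force: [-0.6, -0.4, -1.0]
grip_width: 0.0235
grasp_force: 30.0
```

move_arm:
  targets: "1 0 0 0.001 0; 1 0 0 0.0007 0; 1 0 0 0 0; 1 0 0 0 0"

```text
clock: 29.35
eef_pos: [0.5682, -0.0208, 0.1187]
tcp_rot: [-180.0, -0.0, -88.6]
contact_force: [0.3, -0.1, 1.5]
grip_width: 0.0231
grasp_force: 30.0
```

move_arm:
  targets: "1 0 0 0.0005 0; 1 0 0 0 0; 1 0 0 0 0"

```text
clock: 29.6
eef_pos: [0.5683, -0.0207, 0.1186]
tcp_rot: [-180.0, -0.0, -88.6]
contact_force: [-1.4, 0.1, 5.3]
grip_width: 0.0231
grasp_force: 30.0
```

move_arm:
  targets: "0.85 0 0 0 0; 0.7 0 0 0 0; 0.55 0 0 0 0; 0.5 0 0 0 0; 0.5 0 0 0 0; 0.5 0 0 0 0"

```text
clock: 30.1
eef_pos: [0.568, -0.0207, 0.1178]
tcp_rot: [180.0, -0.0, -88.6]
contact_force: [-1.3, 0.0, -0.1]
grip_width: 0.0426
grasp_force: 0.0
```

move_arm:
  targets: "0.5 0 0 -0.01 0; 0.5 0 0 -0.02 0; 0.5 0 0 -0.03 0; 0.5 0 0 -0.04 0; 0.5 -0.02 0 -0.04 0; 0.5 -0.03 0 -0.04 0; 0.5 -0.03 0 -0.02 0; 0.5 0 0 0 0; 0.5 0 0 0 0"

```text
clock: 30.85
eef_pos: [0.5665, 0.0543, 0.3108]
tcp_rot: [-179.8, 0.1, -88.4]
contact_force: [-0.8, -0.2, -1.0]
grip_width: 0.0436
grasp_force: 0.0
```

```bash
python3 t.py w9 | grep -E "^[0-9]|knob \[\("; python3 - <<'E'
from h import *
import pickle
c=pickle.load(open("w9.pkl","rb"));w=cv2.imread("pics/w9.png");s=r.capture("scene");cv2.imwrite("pics/s11.png",s)
print(np.round(proj(c,(.5675,-.022,.086))), np.round(proj(cam("scene"),(.5675,-.022,.114))))
u,v=map(int,proj(cam("scene"),(.5675,-.022,.09)))
a=cv2.resize(s[v-45:v+45,u-50:u+50],(667,600),interpolation=cv2.INTER_CUBIC)[:,133:533]
b=cv2.resize(w[0:250,240:420],(400,556))
o=np.zeros((600,800,3),np.uint8);o[:,:400]=a;o[:556,400:]=b;cv2.imwrite("pics/fin.png",o)
E
```

```text
30.85 [0.5665 0.0543 0.3108] [-1.798e+02  1.000e-01 -8.840e+01] 0.04358096438545882
disc [232, 81, 176, 181, 19168] ell [329.2 174.3] [200.9 246. ] centre@9mm [0.558  0.0125 0.009 ] knob [([310, 133, 24, 25, 463], [321.5, 145.3]), ([298, 254, 50, 8, 378], [323.2, 257.7])]
disc [430, 209, 84, 53, 3268] ell [471.9 248.6] [76.4 86.5] centre@9mm [0.3628 0.1059 0.009 ] knob [([465, 243, 25, 19, 371], [476.6, 252.6])]
[323. 144.] [303. 240.]
```

View pics/fin.png

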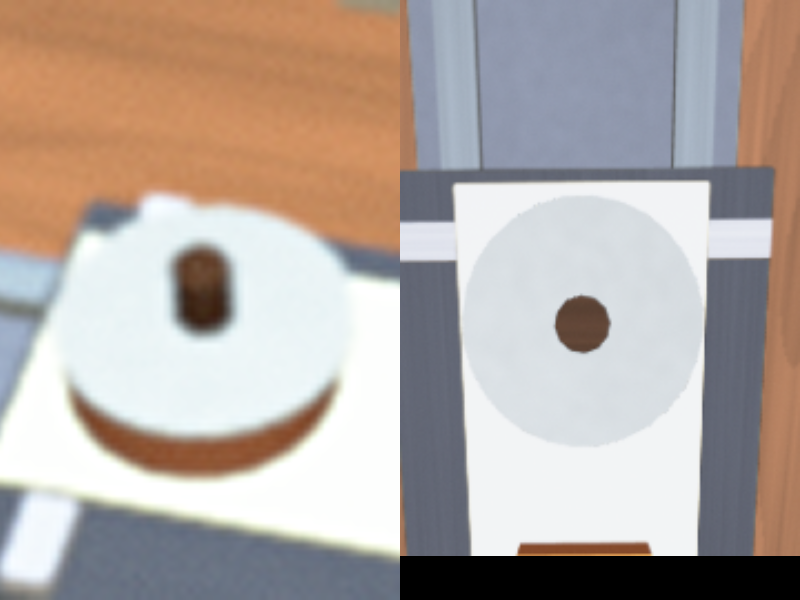

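The final view shows the lid flat on the tin with the knob upright at w9 pixel (321.5,145), against (323,144) predicted. The gripper is clear, so I hand in.

```bash
python3 -c "
from plant import r
print(r.sign_off())"
```

```text
the job is handed in; nothing more can be done
None
```

The job is handed in at about 31 s: by my camera measurements the red and then the blue cake stood under the pointer to within about 1.5 mm for over 2 s each, the carrier was pushed to its left stop, and the lid looks seated and level on the tin (the sign-off returned no verdict).

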